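# Load the toaster with two cages and hold its lever at the third click

### The arm

A 6-joint arm with a two-finger parallel gripper is mounted at the origin on a cart in front of the work surface, level with it; the furniture and walls round the work are solid. World frame = base frame: x ahead of the robot, y to its left, z up, the work surface at z = 0. Lengths are in m, angles in rad, forces in N, time in s.
With the tool pointing down it reaches from about 0.325 to 0.9 m from the base axis. Payload 6.1 kg.
Tool frame: the origin (TCP) lies midway between the tips of the shut fingers; the grasp point (between the pads) lies 19 mm behind it; z points along the fingers, y is the line along which they close (so a half turn about z gives the same grasp; the last joint's range is limited). The gripper opens to 85 mm and grips with 20 to 120 N. Pads are 22 mm wide; open, the fingers measure 114 mm over their backs; the gripper's body (76 mm by 85 mm) begins 54 mm behind the grasp point. The pads swing forward as they close: fully open they stand 13 mm farther back than shut.
Start: joints at [1.07, 0.22, 1.526, -0, 1.395, -0.126], TCP at [0.229, 0.582, 0.231] pointing down, gripper open.
Joint ranges: [-2.98, 2.98], [-0.91, 2.08], [0.09, 2.57], [-1.24, 4.39], [0.2, 2.65], [-2.68, 2.68]. Speed limits (rad/s): [2.57, 2.57, 3.01, 3.14, 3.14, 3.14].

### API

Orientations are given as [roll, pitch, yaw] about the fixed x, y, z axes, in that order (R = Rz(yaw) Ry(pitch) Rx(roll)).
In Python, from plant import movep, move_l, set_joints, gripper_to, hold, inverse_kinematics, observe, get_image, get_calibration, Unreachable, job_done gives the robot as it stands. Calls block until the motion is done:
- movep(position, orientation): joint-space move of the TCP to a pose.
- move_l(position, feed=0.15, rotation=None, max_force=None): straight line of the TCP; rotation=None keeps the orientation; feed is the mean speed in m/s. With max_force (N) it stops when the force on the tool has changed by that much, and returns True; else False.
- set_joints(angles): joint-space move.
- gripper_to(opening, f_grip=None): finger opening in m; f_grip is the grip in N (None keeps the last); returns when the fingers have stopped.
- hold(seconds).
- inverse_kinematics(position, orientation): joint angles nearest the present ones, or None.
- observe(): the state.
- get_image(name): name is "scene" or "top" or "wrist"; returns (picture, depth): 420x560x3 uint8, red, green, blue; 420x560 float32, m along the optical axis (not along the pixel's ray), 0 where there is no reading.
- get_calibration(name): a dict with "intrinsics" (3x3 intrinsics, pixels), "dist_coeffs" ([k1, k2, p1, p2, k3] as OpenCV has them; the pictures are not rectified), "world_from_camera" (4x4, takes a point from camera to world coordinates). Camera axes: x right, y down, z forward; pixel columns grow to the right and rows downward; lengths in m; the calibration is good to about 2 mm. A picture is of the moment at which its call begins: read the wrist's pose just before it. get_calibration takes no time and is no camera call; for the wrist camera it gives the pose at the moment of the call.
A pose or a line that the arm cannot do raises Unreachable and nothing moves.
- job_done(): hands the job in; it is judged then, once.
The state is a dict: "time_s": time; "q": joint angles; "joint_velocities": joint speeds; "joint_torque": joint torques, N m; "eef_pos": TCP position; "tcp_rot": TCP orientation; "ft_force": force on the tool from outside, world axes, zero at the start; "torque": the same for the moment, N m; "opening": finger opening in m; "grasp_force": force on a finger pad.
Only numpy, scipy, OpenCV 4.12 (cv2) and the standard library are available. Lean on these libraries where they do the work, as an engineer would, in place of code of your own. Each camera call takes 0.05 s, during which the arm holds its last target. There are 200 camera calls.

### The job

Stand both toasting cages in the toaster, one in each slot, each with its wooden handle up and its end tab in the notch at the lever end, so that they rest on the raised carriage, and let go of them. Then press the toaster's lever down past its first and second clicks to the third and hold it there: it springs up when let go, so finish while still holding it down with the gripper. Leave the other things where they stand.

Things in the scene. Friction and masses are not known exactly. Their poses are not given: they have to be found in the camera images.
- toaster: fixed two-slot toaster, steel sides, black plastic ends, 220 long (x) x 152 wide (y) x 125 high. Origin: centre of its underside on the worktop, z up; lever on its -x end, roughly facing the robot. Slots run along x at y = +36 and -36. With the lever up the carriage in them is 65 above the worktop, where a seated cage's underside rests (handle top at 170); it sinks with the lever
- slot_l (a point): centre of the slot on the toaster's +y side, level with the toaster's top (125 above the worktop), axes as the toaster's. Slot 124 long (x) x 28 wide, extended at its -x (lever) end by a notch 26 long x 18 wide (x -62 to -88) for a cage's tab; a cage the wrong way round does not go in
- slot_r (a point): centre of the slot on the toaster's -y side, at the toaster's top; the same as slot_l
- lever (a joint): travel of the toaster's lever and of the carriage, m: 0 up (rest), grows as pressed straight down; clicks felt at 0.014, 0.028 and 0.042 (third), stop at 0.043. A spring returns it fully from anywhere; with both cages in, pressing takes about 2 to 11 N (rising and dropping at each click), holding at the third about 10 N
- lever_pad (a point): centre of the top face of the lever's grey paddle (40 along toaster x, 56 along y, 12 thick) that stands out of the toaster's -x end, 25 clear of the end face here (toaster x = -135 mm); 118 above the worktop with the lever up, moves down with it
- cage_a: loose toasting cage, about 120 g: steel frame 110 long (x) x 18 (y) x 70 high round a brown crispbread, standing on its long edge; wooden handle on top 44 x 12 thick x 35, top at 105; a steel tab (10 thick, 20 to 50 above the underside) sticks out 20 from its -x end. Origin: centre of underside, z up. Both cages are alike, either fits either slot; they start roughly end for end to each other
- cage_b: loose toasting cage, about 120 g: steel frame 110 long (x) x 18 (y) x 70 high round a brown crispbread, standing on its long edge; wooden handle on top 44 x 12 thick x 35, top at 105; a steel tab (10 thick, 20 to 50 above the underside) sticks out 20 from its -x end. Origin: centre of underside, z up. Both cages are alike, either fits either slot; they start roughly end for end to each other
- cage_a_grip (a point): middle of cage_a's wooden handle, 92 above its underside; grip across the 12 mm thickness (cage y)
- cage_b_grip (a point): middle of cage_b's wooden handle, 92 above its underside; grip across the 12 mm thickness (cage y)
- cage_a_tab (a point): outer end of cage_a's tab, 75 from the cage's middle on its -x side, 35 above the underside
- cage_b_tab (a point): outer end of cage_b's tab, 75 from the cage's middle on its -x side, 35 above the underside
- jam_jar: bystander: jam jar, 65 dia x 97 high, origin centre of underside
- shaker: bystander: shaker, 44 dia x 90 high, origin centre of underside
- food_tin: bystander: food tin, 57 dia x 72 high, origin centre of underside
- mug: bystander: white mug, 73 x 98 with handle x 66 high, origin centre of underside
- spoon: bystander: metal spoon lying flat, 199 x 40 x 18, origin centre of underside
Mind the look-alikes: they are no part of the job. Leave any pink or yellow look-alike of the cage_b alone. Leave any purple look-alike of the cage_a alone.

How it is judged:
By the outcome, as a careful person would: the job done as asked, in the order asked, and still so for the second after the job is handed in, while the arm keeps its last pose, push and grip.
It also fails if it takes over 72 s, if anything falls off the work surface, if the arm or the gripper's body presses on something with over 40 N, if the wrist force passes 120 N, or if a joint passes its speed limit or range.

## Working session

There is one attempt and no reset: what is moved stays moved. The work goes in short steps, each a Python script; the robot and the scene stay as the last script left them, time stands still between calls to the robot, and variables do not carry over. Pictures are saved under pics/ and viewed, at most 10 in all, crops included, and the job is handed in when it is done.

```bash
mkdir -p pics; ls; python3 - <<'E'
from plant import *
import cv2,numpy as np
for n in("top","scene"):
    im,d=get_image(n); cv2.imwrite(f"pics/{n}0.png",im[...,::-1]); np.savez(f"{n}0.npz",im=im,d=d)
    c=get_calibration(n); print(n,np.round(c["intrinsics"],1).tolist(),np.round(c["dist_coeffs"],3),np.round(c["world_from_camera"],3).tolist())
E
```

```text
pics
top [[394.2, 0.0, 277.9], [0.0, 394.2, 213.2], [0.0, 0.0, 1.0]] [-0.095  0.     0.     0.     0.   ] [[-0.017, -0.981, 0.195, 0.171], [-1.0, 0.02, 0.016, 0.007], [-0.02, -0.194, -0.981, 1.255], [0.0, 0.0, 0.0, 1.0]]
scene [[435.9, 0.0, 279.9], [0.0, 435.9, 207.7], [0.0, 0.0, 1.0]] [-0.088  0.     0.     0.     0.   ] [[-0.506, -0.578, 0.64, -0.533], [-0.862, 0.323, -0.39, 0.604], [0.018, -0.749, -0.662, 1.055], [0.0, 0.0, 0.0, 1.0]]
```

View pics/top0.png

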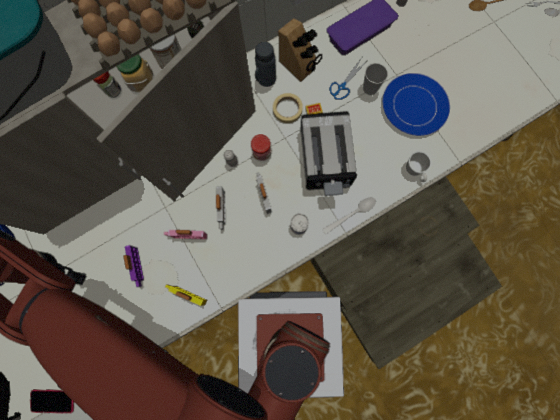

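View pics/scene0.png

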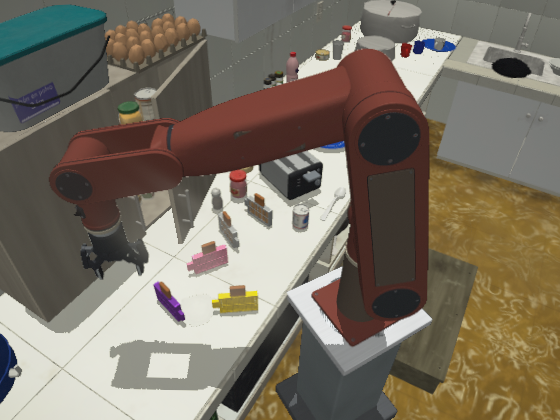

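Top picture: the toaster is at (328,150) with its lever at (333,187). There are five cage-like things: steel at (220,207), steel at (264,195), pink (186,234), purple (134,265) and yellow (186,295). I choose the two steel/brown ones. Bystanders: shaker (231,157), jar (261,146), tin (299,224), spoon (350,214), mug (418,165). An open cabinet door is near (180,140).

```bash
cat > h.py <<'E'
import numpy as np,cv2
from plant import *
def world(n,d,cal=None):
    """per-pixel world points from depth"""
    c=cal or get_calibration(n); K=np.array(c["intrinsics"]);T=np.array(c["world_from_camera"])
    v,u=np.mgrid[:420,:560]; uv=np.stack([u,v],-1).reshape(-1,1,2).astype(np.float64)
    r=cv2.undistortPoints(uv,K,np.array(c["dist_coeffs"])).reshape(420,560,2)
    P=np.dstack([r,np.ones((420,560))])*d[...,None]
    W=P@T[:3,:3].T+T[:3,3]; W[d<=0]=np.nan
    return W
E
python3 - <<'E'
from h import *
z=np.load("top0.npz");im,d=z["im"],z["d"];W=world("top",d)
cv2.imwrite("pics/crop1.png",cv2.resize(im[90:250,200:440,::-1],None,fx=3.3,fy=3.3,interpolation=cv2.INTER_CUBIC))
for n,(u,v) in dict(table=(300,200),toastl=(310,150),toastmid=(328,150),cA=(220,207),cB=(264,195),lev=(333,187),jar=(261,146),shk=(231,157),tin=(299,224),door1=(180,195),door2=(240,10),door3=(110,140),pink=(186,234),mug=(418,160)).items(): print(n,np.round(W[v,u],3))
# overhead map of tall things
for u0,v0,u1,v1,name in[(205,180,235,232,'A'),(250,170,278,218,'B'),(295,105,362,200,'T')]:
    w=W[v0:v1,u0:u1].reshape(-1,3); c=im[v0:v1,u0:u1].reshape(-1,3).astype(int)
    for lo,hi in[(.02,.06),(.06,.08),(.09,.115),(.115,.14)]:
        m=(w[:,2]>lo)&(w[:,2]<hi)
        if m.sum()>5:
            p=w[m]; r=cv2.minAreaRect((p[:,:2]*1000).astype(np.float32)); print(name,lo,m.sum(),np.round(np.median(p,0),3),[np.round(x,1) for x in r])
E
```

```text
table [ 0.461 -0.044  0.007]
toastl [ 0.587 -0.074  0.128]
toastmid [ 0.587 -0.129  0.124]
cA [0.423 0.201 0.098]
cB [0.456 0.068 0.103]
lev [ 0.472 -0.139  0.12 ]
jar [0.615 0.076 0.097]
shk [0.586 0.171 0.084]
tin [ 0.371 -0.037  0.07 ]
door1 [0.458 0.319 0.118]
door2 [1.014 0.13  0.224]
door3 [nan nan nan]
pink [0.344 0.305 0.09 ]
mug [ 0.588 -0.441  0.011]
A 0.02 85 [0.401 0.202 0.038] [array([429.6, 201.2]), array([ 16.7, 129. ]), np.float64(83.0)]
A 0.06 147 [0.425 0.205 0.07 ] [array([439.7, 207.4]), array([109. ,  16.8]), np.float64(0.6)]
A 0.09 69 [0.439 0.206 0.103] [array([440.5, 207.4]), array([44.7, 11.4]), np.float64(1.7)]
B 0.02 26 [0.47  0.076 0.049] [array([480.3,  76.8]), array([127.9,  13.9]), np.float64(16.4)]
B 0.06 144 [0.454 0.07  0.07 ] [array([472.1,  73. ]), array([109.5,  18. ]), np.float64(15.4)]
B 0.09 57 [0.471 0.073 0.104] [array([472.4,  73.2]), array([44.5, 11.6]), np.float64(15.2)]
T 0.02 276 [ 0.597 -0.086  0.04 ] [array([ 637.9, -120.5]), array([313.1, 148.6]), np.float64(5.9)]
T 0.06 541 [ 0.601 -0.105  0.066] [array([ 593.5, -129.8]), array([216.7, 148.4]), np.float64(3.8)]
T 0.09 318 [ 0.558 -0.118  0.105] [array([ 577.8, -128.9]), array([257.5, 146.8]), np.float64(3.4)]
T 0.115 2802 [ 0.59  -0.131  0.125] [array([ 581. , -132.1]), array([265.1, 150.2]), np.float64(3.4)]
```

View pics/crop1.png

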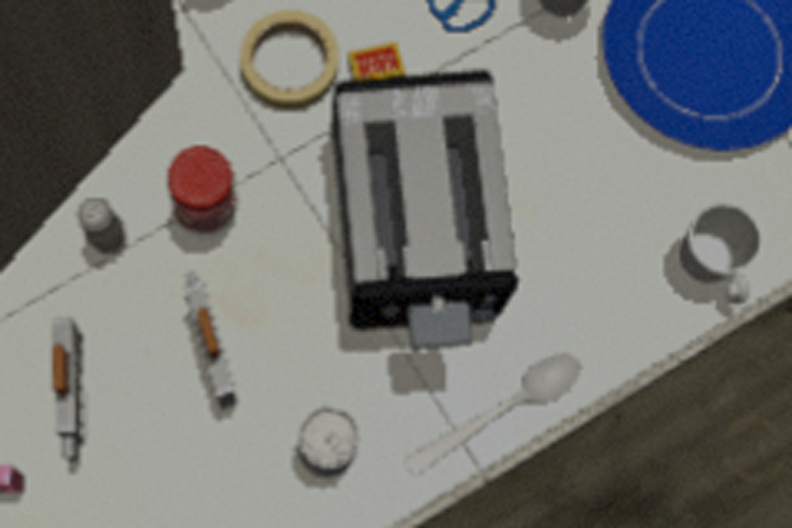

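Crop: both chosen cages are steel with an orange handle. A at crop (63,370) has its tab toward the robot, and B at (207,330) has its tab away, so B needs a half turn. The lever is at crop (440,325). The measured sizes (109×17 frame, 45×11 handle, 265×150 toaster with lever) match the description.

Next: check the door's clearance and IK, then look from near with the wrist camera.

```bash
python3 - <<'E'
from h import *
for n in("top","scene"):
    z=np.load(n+"0.npz");W=world(n,z["d"]).reshape(-1,3)
    W=W[(W[:,2]>.11)&(W[:,0]>0.1)&np.isfinite(W[:,0])]
    r=np.hypot(W[:,0],W[:,1]);a=np.degrees(np.arctan2(W[:,1],W[:,0]))
    for lo in range(10,80,10):
        m=(a>lo)&(a<lo+10)&(r>.3)
        if m.any():
            i=np.argmin(r[m]);w=W[m]; near=r[m]<r[m].min()+.15
            print(n,lo,np.round(w[i],2),"rmin",r[m].min().round(2),"zmax near",w[near][:,2].max().round(2))
print(observe()["tcp_rot"])
pi=np.pi
for nm,p,y in[("A",(.4405,.2074,.077),1.3),("B",(.4724,.0732,.077),15.3),("L",(.603,-.095,.142),3.4),("R",(.603,-.167,.142),3.4)]:
  for k in(0,180,-180):
    q=inverse_kinematics(p,[pi,0,np.radians(y+k)]); print(nm,y+k,None if q is None else np.round(q,2))
E
```

```text
top 10 [0.62 0.22 0.17] rmin 0.66 zmax near 0.62
top 20 [0.53 0.3  0.47] rmin 0.61 zmax near 0.62
top 30 [0.46 0.32 0.13] rmin 0.56 zmax near 0.55
top 40 [0.52 0.46 0.23] rmin 0.69 zmax near 0.73
top 50 [0.48 0.58 0.27] rmin 0.76 zmax near 0.55
top 60 [0.13 0.27 0.66] rmin 0.3 zmax near 0.69
top 70 [0.1  0.28 0.69] rmin 0.3 zmax near 0.69
scene 10 [0.62 0.23 0.39] rmin 0.66 zmax near 0.62
scene 20 [0.53 0.31 0.53] rmin 0.61 zmax near 0.62
scene 30 [0.45 0.32 0.17] rmin 0.56 zmax near 0.55
scene 40 [0.51 0.46 0.2 ] rmin 0.69 zmax near 0.73
scene 50 [0.48 0.58 0.6 ] rmin 0.75 zmax near 0.73
scene 60 [0.1  0.28 0.69] rmin 0.3 zmax near 0.69
scene 70 [0.1  0.28 0.69] rmin 0.3 zmax near 0.69
[-3.13987402e+00 -1.99829952e-04  2.76678911e+00]
A 1.3 [ 0.28  0.06  2.01 -0.    1.07  1.83]
A 181.3 [ 0.28  0.06  2.01  0.    1.07 -1.32]
A -178.7 [ 0.28  0.06  2.01  0.    1.07 -1.32]
B 15.3 [-0.01  0.04  2.03 -0.    1.06  1.29]
B 195.3 [-0.01  0.04  2.03  0.    1.06 -1.85]
B -164.7 [-0.01  0.04  2.03  0.    1.06 -1.85]
L 3.4 [-0.29  0.26  1.65 -0.    1.23  1.23]
L 183.4 [-0.29  0.26  1.65  0.    1.23 -1.92]
L -176.6 [-0.29  0.26  1.65  0.    1.23 -1.92]
R 3.4 [-0.4   0.3   1.61 -0.    1.24  1.12]
R 183.4 [-0.4   0.3   1.61  0.    1.24 -2.03]
R -176.6 [-0.4   0.3   1.61  0.    1.24 -2.03]
```

```bash
cat >> h.py <<'E'
pi=np.pi
def R(deg): return [pi,0,np.radians(deg)]
def rects(W,zs,box=None):
    p0=W.reshape(-1,3); p0=p0[np.isfinite(p0[:,0])]
    if box: p0=p0[(p0[:,0]>box[0])&(p0[:,0]<box[1])&(p0[:,1]>box[2])&(p0[:,1]<box[3])]
    for lo,hi in zs:
        p=p0[(p0[:,2]>lo)&(p0[:,2]<hi)]
        if len(p)>20: print(lo,len(p),np.round(np.median(p,0),4),[np.round(x,2) for x in cv2.minAreaRect((p[:,:2]*1000).astype(np.float32))])
def look(name):
    c=get_calibration("wrist"); im,d=get_image("wrist"); cv2.imwrite(f"pics/{name}.png",im[...,::-1])
    W=world("wrist",d,c); np.savez(name+".npz",im=im,W=W); return im,W,np.array(c["world_from_camera"])
E
python3 - <<'E'
from h import *
move_l([.155,.39,.30],feed=.3)
gripper_to(.05,f_grip=30)
movep([.37,.13,.30],R(181))
o=observe();print(o["time_s"],np.round(o["eef_pos"],3),o["opening"])
hold(.2)
im,W,T=look("w1"); print(np.round(T,3).tolist())
print("A");rects(W,[(.02,.06),(.06,.08),(.095,.115)],(.33,.53,.16,.25))
print("B");rects(W,[(.02,.06),(.06,.08),(.095,.115)],(.38,.56,.03,.12))
E
```

```text
2.6917 [0.37 0.13 0.3 ] 0.050104849497045835
[[-0.019, 0.957, 0.288, 0.296], [1.0, 0.018, 0.007, 0.13], [0.002, 0.288, -0.958, 0.444], [0.0, 0.0, 0.0, 1.0]]
A
0.02 466 [0.3977 0.2044 0.0403] [array([429.84, 204.02]), array([ 17.56, 128.39]), np.float64(82.93)]
0.06 509 [0.4096 0.2065 0.0709] [array([425.39, 210.3 ]), array([78.89, 18.07]), np.float64(1.53)]
0.095 265 [0.4336 0.2095 0.105 ] [array([437.95, 210.63]), array([37.69, 12.08]), np.float64(1.44)]
B
0.02 478 [0.47   0.0794 0.0388] [array([481.35,  78.15]), array([129.64,  17.76]), np.float64(17.38)]
0.06 714 [0.4526 0.0735 0.0707] [array([473.1 ,  73.69]), array([110.86,  18.3 ]), np.float64(15.4)]
0.095 224 [0.4749 0.0766 0.1044] [array([472.34,  74.05]), array([43.38, 11.17]), np.float64(16.2)]
```

View pics/w1.png

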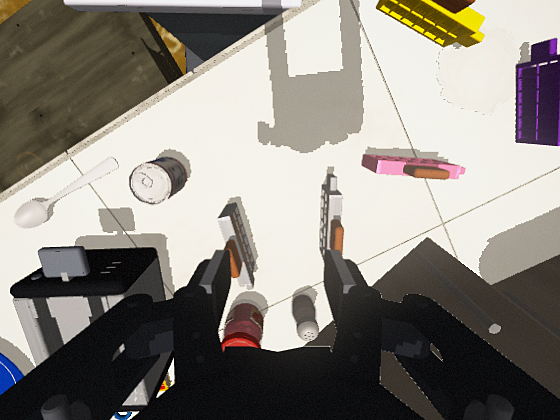

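Wrist view: cage A at (333,205) with its tab toward the robot, cage B at (237,240) with its tab away. Pink (413,165), yellow (430,20) and purple (540,90) are left alone. The positions agree with the top view within about 3 mm. Now one look at the toaster, then grasp A.

```bash
python3 - <<'E'
from h import *
movep([.54,-.13,.40],R(183)); hold(.2)
im,W,T=look("w2")
box=(.42,.75,-.25,0)
rects(W,[(.115,.14)],box)
z=np.load("top0.npz");Wt=world("top",z["d"]);rects(Wt,[(.115,.14)],box)
for X in (W,Wt):
  for sx in (.56,.59,.62):   # slot pixels: lines across x, below-top points
    s=(abs(X[...,0]-sx)<.012)&(abs(X[...,1]+.13)<.07)&(X[...,2]<.112)
    y=X[s][:,1]; print(sx,"L",np.round(np.percentile(y[y>-.13],[3,50,97]),4) if (y>-.13).sum()>3 else None,"R",np.round(np.percentile(y[y<-.13],[3,50,97]),4) if (y<-.13).sum()>3 else None)
print(np.round(T[:3,3],3), observe()["time_s"])
E
```

```text
0.115 11152 [ 0.5773 -0.1316  0.1255] [array([ 581.33, -130.86]), array([262.52, 149.55]), np.float64(3.95)]
0.115 2802 [ 0.5902 -0.1312  0.1249] [array([ 581.02, -132.1 ]), array([265.09, 150.17]), np.float64(3.45)]
0.56 L [-0.1058 -0.0926 -0.0817] R [-0.1829 -0.1734 -0.1599]
0.59 L [-0.1044 -0.0912 -0.08  ] R [-0.1813 -0.1722 -0.1572]
0.62 L [-0.1025 -0.0892 -0.0781] R [-0.1794 -0.1699 -0.156 ]
0.56 L [-0.1111 -0.1047 -0.0896] R [-0.1842 -0.1805 -0.1656]
0.59 L [-0.1096 -0.1    -0.0871] R [-0.1827 -0.1766 -0.1638]
0.62 L [-0.1079 -0.0982 -0.0853] R [-0.1808 -0.1791 -0.1622]
[ 0.466 -0.132  0.544] 4.4333
```

View pics/w2.png

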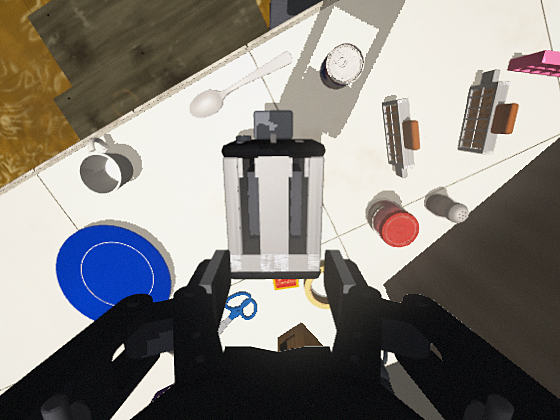

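Wrist view 2: toaster whole and unobstructed, with slots at (253,205) and (297,205) and the lever at (272,123). I'll cast the slot-opening pixels onto the z=0.125 plane for exact slot axes.

```bash
python3 - <<'E'
from h import *
z=np.load("w2.npz");W=z["W"]; c=get_calibration("wrist")
zt=np.load("top0.npz");ct=get_calibration("top")
for n,X,C in(("wrist",W,np.array(c["world_from_camera"])[:3,3]),("top",world("top",zt["d"]),np.array(ct["world_from_camera"])[:3,3])):
    P=C+(X-C)*((.125-C[2])/(X[...,2]-C[2]))[...,None]
    th=np.radians(3.7);o=np.array([.6035,-.130]);e=np.array([np.cos(th),np.sin(th)]);f=np.array([-e[1],e[0]])
    a=(P[...,:2]-o)@e;b=(P[...,:2]-o)@f
    m=(X[...,2]<.119)&(abs(a)<.1)&(abs(b)<.062)
    k,l,s,_=cv2.connectedComponentsWithStats(m.astype(np.uint8))
    for i in range(1,k):
        if s[i,4]<40: continue
        aa,bb=a[l==i],b[l==i]; body=aa>-.05
        # edges of slot body along y, x extents
        fit=np.polyfit(aa[body],bb[body],1)
        nb=aa<-.068
        print(n,s[i,4],"x",np.round([aa.min(),aa.max()],4),"y",np.round(np.percentile(bb[body],[1,99]),4),"slope",round(float(np.degrees(fit[0])),2),"notch y",np.round([bb[nb].min(),bb[nb].max()],4) if nb.any() else None)
    g=(abs(a)<.2)&(abs(b+0)<.04)&(abs(X[...,2]-.118)<.006)&(a<-.112)
    print(n,"lever a",np.round([a[g].min(),a[g].max()],4),"b",np.round([b[g].min(),b[g].max()],4),np.round(np.median(X[g],0),4))
E
```

```text
wrist 1600 x [-0.0884  0.0609] y [0.0227 0.0494] slope -0.11 notch y [0.0284 0.0445]
wrist 1574 x [-0.0878  0.0601] y [-0.0486 -0.0221] slope -0.05 notch y [-0.0438 -0.0266]
wrist lever a [-0.153  -0.1125] b [-0.0265  0.0282] [ 0.4697 -0.1379  0.1186]
top 394 x [-0.0897  0.062 ] y [-0.0496 -0.0233] slope -0.23 notch y [-0.0446 -0.0274]
top 401 x [-0.09    0.0609] y [0.0226 0.0501] slope -0.45 notch y [0.0277 0.0449]
top lever a [-0.1572 -0.112 ] b [-0.0259  0.0309] [ 0.4693 -0.1374  0.1181]
```

```bash
cat >> h.py <<'E'
TH=3.6;O=np.array([.603,-.1297]);e=np.array([np.cos(np.radians(TH)),np.sin(np.radians(TH))]);f=np.array([-e[1],e[0]])
def st(t=""):
    o=observe();print(t,"t",round(o["time_s"],2),np.round(o["eef_pos"],4),"open",round(o["opening"],4),"F",np.round(o["ft_force"],1),"grip",np.round(o["grasp_force"],1))
def pick(p,yaw):
    movep([*p,.16],R(yaw)); print("hit",move_l([*p,.077],feed=.1,max_force=12)); st("down")
    gripper_to(0.0,f_grip=40); st("shut"); move_l([*p,.245],feed=.2); st("lift")
E
python3 - <<'E'
from h import *
movep([.4,.12,.25],R(181.4))
pick((.4405,.209),181.4)
p=O-.036*f
move_l([*p,.245],feed=.25,rotation=R(180+TH)); st("over R"); hold(.2)
im,W,T=look("w3")
E
```

```text
hit False
down t 7.23 [0.4411 0.2091 0.0777] open 0.0497 F [0.4 0.5 0.4] grip 0.0
shut t 7.66 [0.441  0.2093 0.0776] open 0.0116 F [0.1 0.5 2.4] grip 40.6
lift t 8.65 [0.4396 0.2087 0.2433] open 0.0114 F [ 0.5  0.7 -1.7] grip 40.1
over R t 10.43 [ 0.6051 -0.1646  0.2451] open 0.0111 F [-0.5 -0.6 -0.8] grip 40.1
```

View pics/w3.png

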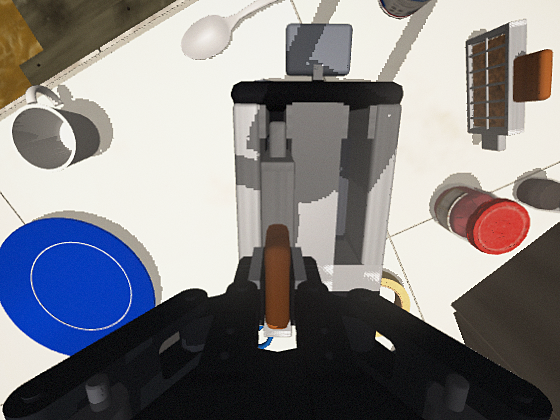

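Wrist view 3: cage A is held by its handle (278,275), upright, with its tab at (278,130) toward the lever end above the right slot. I'll check the offsets with depth, then lower.

```bash
python3 - <<'E'
from h import *
W=np.load("w3.npz")["W"]
a=(W[...,:2]-O)@e;b=(W[...,:2]-O)@f;z=W[...,2]
m=(abs(b+.036)<.02)&(a<-.01)&(a>-.1)
for lo,hi in((.16,.222),(.228,.245)):
    k=m&(z>lo)&(z<hi)
    if k.any(): print(lo,k.sum(),"a",np.round(np.percentile(a[k],[1,99]),4),"b",np.round(np.percentile(b[k],[1,50,99]),4),"z",np.round(np.percentile(z[k],[5,50,95]),4)); print(" slope",np.degrees(np.polyfit(a[k],b[k],1)[0]))
st()
E
```

```text
0.16 706 a [-0.0741 -0.0542] b [-0.0425 -0.0345 -0.0264] z [0.1995 0.2183 0.22  ]
 slope -0.02764749184339924
0.228 2393 a [-0.0543 -0.0121] b [-0.0434 -0.0345 -0.0258] z [0.2373 0.2385 0.2397]
 slope 0.08274283799770381
 t 10.68 [ 0.6052 -0.165   0.2452] open 0.0109 F [-0.4  0.3 -1.2] grip 40.1
```

```bash
cat >> h.py <<'E'
def insert(p):
    print("hit",move_l([*p,.15],feed=.08,max_force=10)); st("mid")
    print("hit",move_l([*p,.1415],feed=.03,max_force=5)); st("low")
    gripper_to(.032); st("open")
    move_l([*p,.25],feed=.2); st("up")
E
python3 - <<'E'
from h import *
p=O-.0368*f-.0006*e
insert(p)
E
```

```text
hit False
mid t 12.03 [ 0.6052 -0.1667  0.1509] open 0.0109 F [ 0.4 -0.5 -0.5] grip 40.1
hit True
low t 12.38 [ 0.6053 -0.1666  0.1419] open 0.0113 F [-1.6  0.7  7. ] grip 41.2
open t 12.72 [ 0.6043 -0.1662  0.1401] open 0.0316 F [-0.3 -0.9  0.9] grip 0.0
up t 13.42 [ 0.6041 -0.1662  0.2487] open 0.0318 F [ 0.   0.1 -0.1] grip 0.0
```

Cage A went in to the expected seat height (TCP 0.142). Now cage B.

```bash
python3 - <<'E'
from h import *
gripper_to(.05)
movep([.4728,.0736,.25],R(15.4))
pick((.4728,.0736),15.4)
move_l([.48,.05,.27],feed=.2)
movep([.48,.04,.27],R(180+TH)); st("turned")
p=O+.036*f
move_l([*p,.255],feed=.25); hold(.3); st("over L")
im,W,T=look("w4")
a=(W[...,:2]-O)@e;b=(W[...,:2]-O)@f;z=W[...,2]
m=(abs(b-.036)<.02)&(a<-.01)&(a>-.1)
for lo,hi in((.16,.232),(.238,.255)):
    k=m&(z>lo)&(z<hi)
    if k.any(): print(lo,k.sum(),"a",np.round(np.percentile(a[k],[1,99]),4),"b",np.round(np.percentile(b[k],[1,50,99]),4),"z",np.round(np.percentile(z[k],[5,50,95]),4)); print(" slope",np.degrees(np.polyfit(a[k],b[k],1)[0]))
E
```

```text
hit False
down t 17.96 [0.4735 0.0736 0.0778] open 0.0499 F [-0.7  0.1  0. ] grip 0.0
shut t 18.38 [0.4734 0.0735 0.0776] open 0.0113 F [-0.3  0.1  3.6] grip 40.2
lift t 19.38 [0.4718 0.0736 0.2433] open 0.0112 F [-0.  -0.2 -0.9] grip 39.7
turned t 22.2 [0.4799 0.0401 0.2699] open 0.0114 F [ 0.2 -0.4 -1. ] grip 39.7
over L t 23.38 [ 0.6005 -0.093   0.2555] open 0.0112 F [ 0.3 -0.2 -0.6] grip 39.7
0.16 701 a [-0.0759 -0.056 ] b [0.0296 0.0376 0.0454] z [0.2135 0.2284 0.2298]
 slope 0.1983379177889892
0.238 2413 a [-0.0562 -0.0121] b [0.0286 0.0376 0.0461] z [0.2475 0.2487 0.2498]
 slope 0.1858417024678136
```

View pics/w4.png

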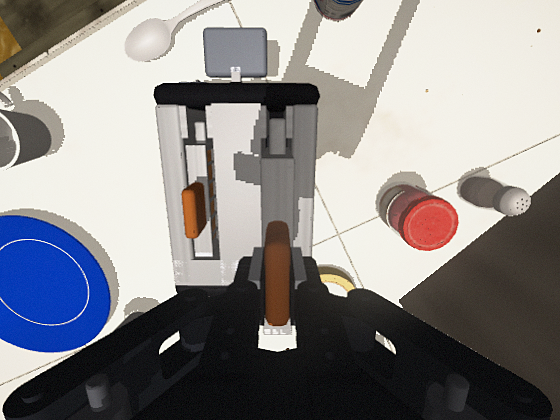

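Wrist view 4: cage A is seated in the right slot, handle (194,210), tab in the notch (200,128). Cage B is above the left slot with its tab at (278,125) toward the lever, about 1 mm off; I correct that and insert.

```bash
python3 - <<'E'
from h import *
p=O+.0350*f+.0008*e
insert(p)
move_l([.48,-.13,.30],feed=.3); gripper_to(0.0); hold(.2); 
im,W,T=look("w5"); st()
a=(W[...,:2]-O)@e;b=(W[...,:2]-O)@f;z=W[...,2]
for s in(1,-1):
    k=(abs(b-.036*s)<.022)&(z>.14)&(z<.2)&(abs(a)<.05); print(s,k.sum(),"a",np.round(np.percentile(a[k],[1,99]),4),"b",np.round(np.percentile(b[k],[1,99]),4),"ztop",np.round(np.percentile(z[k],[50,95]),4))
k=(z>.112)&(z<.122)&(a<-.114)&(a>-.16)&(abs(b)<.035); print("lever",np.round(np.median(W[k],0),4),np.round(np.percentile(a[k],[1,99]),4))
for nm,P in(("pad",O-.135*e),): 
  for yw in(180+TH,TH,90+TH,-90+TH): q=inverse_kinematics([*P,.07],R(yw)); print(yw,None if q is None else np.round(q,2))
E
```

```text
hit False
mid t 24.89 [ 0.6021 -0.0949  0.1508] open 0.0114 F [-0.2 -0.3 -2.2] grip 39.7
hit True
low t 25.25 [ 0.6023 -0.0948  0.1416] open 0.0111 F [0.3 0.3 4.5] grip 40.7
open t 25.58 [ 0.6011 -0.0945  0.14  ] open 0.0318 F [0.7 0.5 0.4] grip 0.0
up t 26.28 [ 0.601  -0.0945  0.2487] open 0.0319 F [-0.1  0.4 -0.7] grip 0.0
 t 27.54 [ 0.4801 -0.13    0.3   ] open 0.0002 F [ 0.1 -0.1 -0.5] grip 0.0Traceback (most recent call last):
  File "<stdin>", line 8, in <module>
    return _quantile_unchecked(
        a, q, axis, out, overwrite_input, method, keepdims, weights)
    return _ureduce(a,
                    func=_quantile_ureduce_func,
    ...<5 lines>...
                    overwrite_input=overwrite_input,
                    method=method)
    r = func(a, **kwargs)
    result = _quantile(arr,
                       quantiles=q,
    ...<2 lines>...
                       out=out,
                       weights=wgt)
    slices_having_nans = np.isnan(arr[-1, ...])
                                  ~~~^^^^^^^^^
IndexError: index -1 is out of bounds for axis 0 with size 0
```

View pics/w5.png

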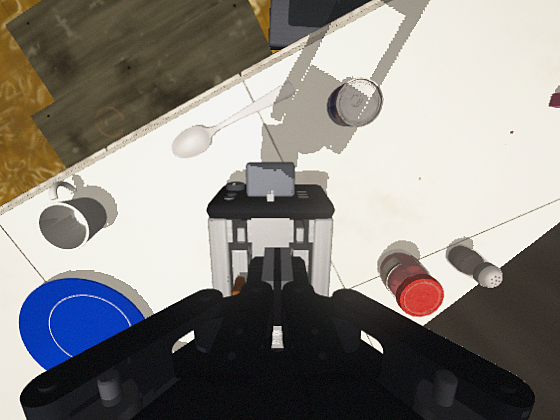

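Wrist view 5: lever pad at (270,180), still up. The fingers hide the cages, so I step back and look again to confirm both are seated.

```bash
python3 - <<'E'
from h import *
q=inverse_kinematics([*(O-.137*e),.07],R(180+TH)); print(None if q is None else np.round(q,2))
move_l([.50,-.13,.42],feed=.3); hold(.2)
im,W,T=look("w6"); st()
a=(W[...,:2]-O)@e;b=(W[...,:2]-O)@f;z=W[...,2]
for s in(1,-1):
    k=(abs(b-.036*s)<.022)&(z>.14)&(z<.2)&(abs(a)<.05); print(s,k.sum(),"a",np.round(np.percentile(a[k],[1,99]),4) if k.any() else 0,"b",np.round(np.percentile(b[k],[1,99]),4)if k.any() else 0,"ztop",np.round(np.percentile(z[k],[50,95]),4)if k.any() else 0)
k=(z>.112)&(z<.122)&(a<-.114)&(a>-.16)&(abs(b)<.035); print("lever",np.round(np.median(W[k],0),4))
E
```

```text
[-0.45  0.07  2.02  0.    1.05 -2.08]
 t 28.35 [ 0.4994 -0.1298  0.4185] open 0.0003 F [-0.7 -0.1 -0.7] grip 0.0
1 250 a [-0.0221  0.0134] b [0.0296 0.0407] ztop [0.1694 0.1715]
-1 287 a [-0.022   0.0193] b [-0.0419 -0.03  ] ztop [0.1696 0.1715]
lever [ 0.4689 -0.1379  0.1186]
```

View pics/w6.png

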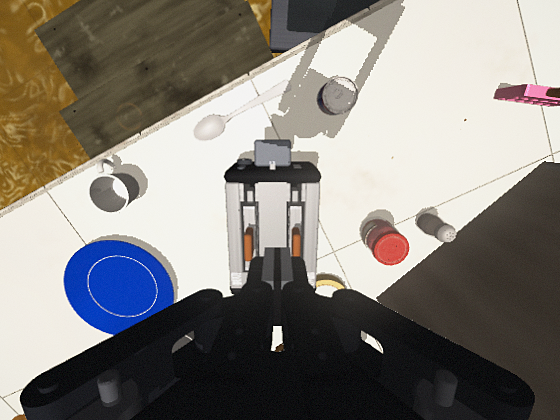

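Wrist view 6: both handles (248,245) and (297,245) stand symmetrically with their tops at 0.1695 (170 expected), tabs in the notches. Both are seated, so press the lever in small steps, logging force.

```bash
python3 - <<'E'
from h import *
p=O-.137*e
movep([*p,.20],R(180+TH)); move_l([*p,.125],feed=.1); st("above")
for z in [.118,.112,.108,.104,.100,.096,.092,.088,.084,.081,.079,.078,.077,.076]:
    h=move_l([*p,z],feed=.03,max_force=25); o=observe(); print(z,round(o["eef_pos"][2],4),np.round(o["ft_force"],1),h)
    if h: break
st()
E
```

```text
above t 30.14 [ 0.4668 -0.1386  0.1257] open -0.0 F [-0.5  0.2  0.4] grip 0.0
0.118 0.1181 [0.8 0.6 0.3] False
0.112 0.1123 [-2.   0.4  4.1] False
0.108 0.1082 [-0.3  1.3  3.9] False
0.104 0.1044 [-2.1  0.6  6.9] False
0.1 0.1006 [-2.4  1.1  9.1] False
0.096 0.0965 [-2.5  1.   7.8] False
0.092 0.0922 [-1.5  0.2  4.8] False
0.088 0.0885 [-3.6  0.5  8. ] False
0.084 0.0846 [-4.3  1.   9. ] False
0.081 0.0815 [-2.9  0.9  8.3] False
0.079 0.0794 [-3.1  0.5  6.8] False
0.078 0.0785 [-3.6  0.7  8.4] False
0.077 0.0776 [-4.6  0.7  9.6] False
0.076 0.0768 [-4.9  1.2  9.6] False
 t 34.11 [ 0.4664 -0.1384  0.0768] open -0.0001 F [-4.9  1.2  9.6] grip 5.1
```

```bash
python3 - <<'E'
from h import *
p=O-.137*e
for z in np.arange(.0755,.0695,-.0005):
    move_l([*p,z],feed=.02); hold(.15); o=observe(); print(round(z,4),round(o["eef_pos"][2],4),np.round(o["ft_force"],1))
    if o["ft_force"][2]>20: break
hold(1.0); im,W,T=look("w7"); st()
a=(W[...,:2]-O)@e;b=(W[...,:2]-O)@f;z=W[...,2]
k=(a<-.118)&(a>-.158)&(abs(b)<.03)&(z>.04)&(z<.11); print("pad z",np.round(np.percentile(z[k],[10,50,90]),4) if k.any() else None)
for s in(1,-1):
    k=(abs(b-.036*s)<.012)&(z>.105)&(z<.2)&(abs(a)<.022); print(s,k.sum(),np.round(np.percentile(z[k],[50,90]),4) if k.any() else 0)
E
```

```text
0.0755 0.0763 [-3.8  0.8 11.1]
0.075 0.0758 [-4.3  0.8  9.9]
0.0745 0.0753 [-5.1  1.3 11.3]
0.074 0.0749 [-5.1  1.4 11. ]
0.0735 0.0749 [-6.6  2.2 15.2]
0.073 0.0748 [-8.3  2.9 20.1]
 t 37.56 [ 0.4663 -0.1384  0.0748] open -0.0002 F [-8.9  3.5 18.4] grip 9.8
pad z [0.0732 0.0759 0.1005]
1 0 0
-1 0 0
```

View pics/w7.png

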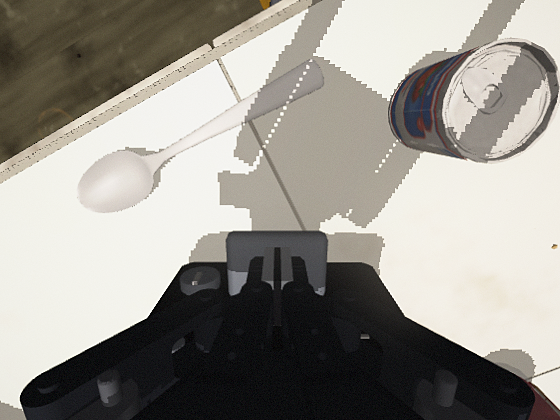

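Wrist view 7: the shut fingers hold the pad (277,262) down. The pad is at z≈0.075, i.e. 0.043 travel, so it is on the stop past the third click, with a steady 18 N. Time is 37.6 s. Handing in.

```bash
python3 -c "
from plant import *
print(job_done())"
```

```text
the job is handed in; nothing more can be done
None
```

I stood both cages in their slots with tabs in the notches and let go of them, then handed the job in at about 38 s with the gripper holding the lever down on its stop, past the third click; no verdict came back.

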